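Tip the glove carton down onto its taped place

ROBOT

A 6-joint arm with a two-finger parallel gripper is mounted at the origin on the work surface. World frame = base frame: x ahead of the robot, y to its left, z up, the work surface at z = 0. Lengths are in mm, angles in rad, forces in N, time in s.
With the tool pointing down it reaches from about 250 to 775 mm from the base axis. Payload 8.9 kg.
Tool frame: the origin (TCP) lies at the centre of the arm's flange, where the gripper is bolted on; the fingertips stand 173 mm ahead of it and the grasp point (between the pads) lies 155 mm ahead of it; z points along the fingers, y is the line along which they close (so a half turn about z gives the same grasp; the last joint's range is limited). The gripper opens to 85 mm and grips with 20 to 120 N. Pads are 22 mm wide; open, the fingers measure 114 mm over their backs; the gripper's body (76 mm by 85 mm) begins 54 mm behind the grasp point. The pads swing forward as they close: fully open they stand 13 mm farther back than shut.
Start: joints at [-1.345, 0.291, -0.153, 1.127, 0, 1.431], TCP at [187.302, -490.451, 404.705] pointing down, gripper open.
Joint ranges: [-2.52, 2.52], [-0.91, 1.74], [-1.3, 1.37], [-1.96, 2.02], [-1.52, 1.47], [-3.14, 3.14]. Speed limits (rad/s): [2.22, 2.22, 2.79, 3.14, 3.14, 3.14].

INTERFACE

Orientations are given as a unit quaternion [x, y, z, w].
In Python, from workcell import reach, movel, move_j, command_gripper, wait, ik, get_obs, camera, MotionError, job_done gives the robot as it stands. Calls block until the motion is done:
- reach(position, orientation): joint-space move of the TCP to a pose.
- movel(position, ori=None, v=150): straight line of the TCP; ori=None keeps the orientation; v is the mean speed in mm/s.
- move_j(angles): joint-space move.
- command_gripper(opening, squeeze=None): finger opening in mm; squeeze is the grip in N (None keeps the last); returns when the fingers have stopped.
- wait(seconds).
- ik(position, orientation): joint angles nearest the present ones, or None.
- get_obs(): the state.
- camera(name): name is "scene" or "side" or "wrist"; returns a dict with "pixels" (420x560x3 uint8, red, green, blue), "depth" (420x560 float32, mm along the optical axis (not along the pixel's ray), 0 where there is no reading), "fx", "fy", "cx", "cy" (pixels), "rvec" (rotation vector, rad) and "tvec" (3), from world to camera coordinates, as OpenCV has them. Camera axes: x right, y down, z forward; pixel columns grow to the right and rows downward; lengths in mm; the calibration is good to about 2 mm. A picture is of the moment at which its call begins.
A pose or a line that the arm cannot do raises MotionError and nothing moves.
- job_done(): hands the job in; it is judged then, once.
The state is a dict: "time_s": time; "joint_pos": joint angles; "joint_velocities": joint speeds; "effort": joint torques, N m; "ee_pos": TCP position; "orientation": TCP orientation; "wrist_force": force on the tool from outside, world axes, zero at the start; "torque": the same for the moment, N m; "gripper_width": finger opening in mm; "gripper_force": force on a finger pad.
Only numpy, scipy, OpenCV 4.12 (cv2) and the standard library are available. Lean on these libraries where they do the work, as an engineer would, in place of code of your own. Each camera call takes 0.05 s, during which the arm holds its last target. There are 200 camera calls.

TASK

The tall glove carton stands on end at one end of its empty taped outline on the worktop, with its oval dispensing slot facing away from the outline. Push it gently high up on the slot side with the fingers so that it topples over onto the outline and lies flat inside the tape with the slot on top; if it comes down crooked or over the tape, nudge it into place. Do not grip or lift the carton, and leave the other things on the worktop where they are.

Things in the scene. Friction and masses are not known exactly. Their poses are not given: they have to be found in the camera images.
- carton: closed glove carton, plain pale card, standing on end: 65 mm thick (x), 115 wide (y), 220 tall (z), about 0.4 kg. Origin: centre of its underside. The oval slot is in the -x panel; +x points to the taped place. Tipped over its +x bottom edge it lies on its back, 65 mm high, 220 long, its x axis down. Ordinary friction: pushed within 30 mm of its foot it slides, pushed near its top it tips.
- place: empty rectangle of dark 12 mm tape lying flat on the worktop (z = 0): 244 x 140 mm inside the tape, 268 x 164 mm over its outer edges. Origin: centre of the rectangle. x: along its length, from the end where the carton stands (-x) to the far end; y: across. A carton that is centred in it lies with its foot end towards -x.
- middle (a point): centre of the glove carton's volume
- slot (a point): centre of the oval dispensing slot, on the surface of the glove carton's -x panel, 123 mm above its underside
- heel_left (a point): corner of the carton's back panel (the panel opposite the slot, the one that ends up underneath): at the foot (standing: on the worktop), on its +y side
- heel_right (a point): corner of the carton's back panel (the panel opposite the slot, the one that ends up underneath): at the foot (standing: on the worktop), on its -y side
- head_left (a point): corner of the carton's back panel (the panel opposite the slot, the one that ends up underneath): at the top end (standing: 220 mm up), on its +y side
- head_right (a point): corner of the carton's back panel (the panel opposite the slot, the one that ends up underneath): at the top end (standing: 220 mm up), on its -y side
- dropper_a: bystander: white dropper bottle with dark cap, 44 mm diameter, 125 mm tall, standing; origin: centre of its underside, z up
- dropper_b: bystander: second dropper bottle, the same
- tube: bystander: cream tube standing on its cap, 44 mm diameter, 50 mm wide at the crimped top, 127 mm tall; origin: centre of its underside, z up
- serum_box: bystander: small closed carton 42 x 42 mm, 125 mm tall, standing, no slot; it stays standing; origin: centre of its underside, z up
- jar: bystander: white cream jar with dark lid, 74 mm diameter, 56 mm tall; origin: centre of its underside, z up
- bowl: bystander: white mixing bowl, 96 mm diameter, 42 mm tall; origin: centre of its underside, z up
- spatula: bystander: flat cream plastic spatula, 136 x 26 x 5 mm, lying along its x; origin: its underside, near its middle
Not all that is in view belongs to the job. Leave any blue or orange look-alike of the carton alone.

How it is judged:
By the outcome, as a careful person would: the job done as asked, in the order asked, and still so for the second after the job is handed in, with the robot touching nothing.
It also fails if it takes over 48 s, if anything falls off the work surface, if the arm or the gripper's body presses on something with over 40 N, if the wrist force passes 120 N, or if a joint passes its speed limit or range.

## Working session

There is one attempt and no reset: what is moved stays moved. The work goes in short steps, each a Python script; the robot and the scene stay as the last script left them, time stands still between calls to the robot, and variables do not carry over. Pictures are saved under pics/ and viewed, at most 10 in all, crops included, and the job is handed in when it is done.

```bash
mkdir -p pics; ls
cat > h.py <<'E'
import numpy as np, cv2
from workcell import *
def cam(n,save=None):
    c=camera(n); 
    if save: cv2.imwrite('pics/'+save,cv2.cvtColor(c['pixels'],cv2.COLOR_RGB2BGR))
    c['R']=cv2.Rodrigues(np.array(c['rvec'],float))[0]; c['t']=np.array(c['tvec'],float).ravel()
    return c
def ray(c,u,v,z=0.):
    d=c['R'].T@np.array([(u-c['cx'])/c['fx'],(v-c['cy'])/c['fy'],1.]); o=-c['R'].T@c['t']
    return o+d*(z-o[2])/d[2]
def cloud(c):
    v,u=np.mgrid[0:420,0:560]; D=c['depth'].astype(float)
    P=np.stack([(u-c['cx'])/c['fx']*D,(v-c['cy'])/c['fy']*D,D],-1)
    P=(P-c['t'])@c['R']; P[D<=0]=np.nan
    return P
E
python3 - <<'E'
from h import *
for n in ('scene','side'):
    c=cam(n,n+'0.png'); print(n,-c['R'].T@c['t'],c['R'][2])
o=get_obs();print(o['time_s'],o['orientation'])
a=cv2.imread('pics/scene0.png');
E
```

```text
pics
scene [1285.77660106  -44.64590474  729.03939481] [-0.78515502  0.07770727 -0.61440474]
side [-19.46595163 614.29860666 975.93212332] [ 0.48961693 -0.5070847  -0.70932388]
0.1 [ 9.83419165e-01  1.81346166e-01 -1.06215145e-05 -5.61050659e-04]
```

View pics/scene0.png

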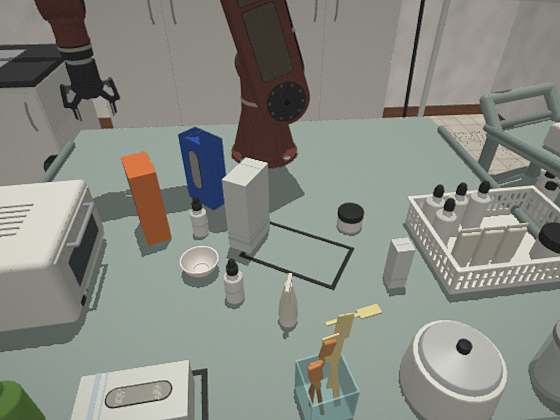

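View pics/side0.png

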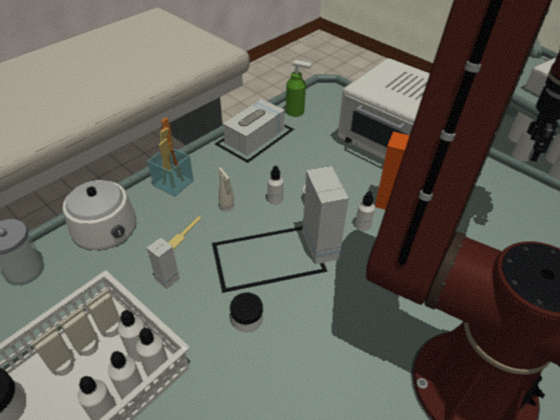

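Candidates in the scene view:
- pale standing carton (247,205)
- orange box (148,198)
- blue box (203,168)
- pale box already lying in another outline (137,395)
- serum box (398,262)

The pale carton stands at the end of the empty outline (295,255), so I choose that one. Its slot side faces left in the scene view, towards the droppers at (199,218) and (233,283). In the side view the carton is at (325,215) and the jar at (246,312).

Run:
```python
from h import *
S=cam('scene');T=cam('side')
big=cv2.resize(cv2.cvtColor(S['pixels'][130:320,170:370],cv2.COLOR_RGB2BGR),None,fx=3,fy=3,interpolation=cv2.INTER_CUBIC); cv2.imwrite('pics/crop.png',big)
P=np.concatenate([cloud(S).reshape(-1,3),cloud(T).reshape(-1,3)])
for n,c in(('scene',S),('side',T)):
    Q=cloud(c); g=c['pixels'].max(-1)
    # tape
    r=(slice(200,300),slice(230,365)) if n=='scene' else (slice(215,300),slice(200,335))
    m=np.zeros((420,560),bool); m[r]=(g[r]<60)&(abs(Q[r][...,2])<8)
    k,l,st,_=cv2.connectedComponentsWithStats(m.astype(np.uint8)); i=1+st[1:,4].argmax(); v,u=np.nonzero(l==i)
    X=np.array([ray(c,a,b) for a,b in zip(u,v)])[:,:2].astype(np.float32)
    R=cv2.minAreaRect(X); print(n,'tape',len(X),R,cv2.boxPoints(R).round(1).tolist())
    # carton top
    m=(abs(Q[...,2]-220)<6); k,l,st,ce=cv2.connectedComponentsWithStats(m.astype(np.uint8))
    for i in range(1,k):
        if st[i,4]>60:
            X=Q[l==i][:,:2].astype(np.float32); print('top',ce[i],len(X),cv2.minAreaRect(X),c['pixels'][l==i].mean(0))
    # bystanders 30..130 high clusters
    m=(Q[...,2]>15)&(Q[...,2]<135)&(Q[...,0]>200)&(Q[...,0]<800)&(abs(Q[...,1])<400); k,l,st,ce=cv2.connectedComponentsWithStats(m.astype(np.uint8))
    for i in range(1,k):
        if st[i,4]>60:
            X=Q[l==i]; print('obj',ce[i].round(),X.min(0).round(),X.max(0).round())
```

```text
scene tape 551 ((548.44921875, 59.68974304199219), (265.8856201171875, 160.2740478515625), 58.909332275390625) [[411.20001220703125, -12.800000190734863], [548.4000244140625, -95.5], [685.7000122070312, 132.1999969482422], [548.5, 214.89999389648438]]
top [16.84057971  0.52173913] 69 ((-1843.0361328125, -1599.61376953125), (230.06585693359375, 39.72576904296875), 88.24031066894531) [142.43478261 138.08695652 132.66666667]
top [345.39914163  18.1416309 ] 233 ((-1136.57666015625, 546.3091430664062), (40.44283676147461, 635.5680541992188), 1.6736525297164917) [136.92703863 134.472103   127.99570815]
top [155.15662651  21.57831325] 332 ((-1134.82177734375, -541.5062255859375), (41.872718811035156, 781.6885986328125), 0.542188286781311) [135.3373494  132.86144578 126.46385542]
top [247.85483871 101.43548387] 62 ((41.5387077331543, -53.69538879394531), (83.51383209228516, 17.264713287353516), 35.97466278076172) [91.41935484 80.08064516 70.41935484]
top [199.86567164 136.98880597] 536 ((286.4317932128906, -190.16217041015625), (120.7686996459961, 67.58954620361328), 45.1314811706543) [ 40.6
[... 1389 characters left out ...]
8086), (66.76213073730469, 120.29225158691406), 59.52486038208008) [165.00097371 165.78091529 156.33495618]
top [499.52690167 356.69202226] 539 ((-8.64239501953125, 50.365291595458984), (143.79916381835938, 54.255680084228516), 11.588656425476074) [74.26716141 66.05751391 54.42486085]
obj [275. 185.] [ 663. -121.   15.] [705. -79. 130.]
obj [224. 190.] [737.  -2.  15.] [787.  39. 131.]
obj [384. 188.] [ 430. -299.   15.] [ 468. -278.  135.]
obj [365. 211.] [ 423. -217.   15.] [ 468. -177.  129.]
obj [321. 236.] [414. -65.  15.] [547.  -4. 135.]
obj [162. 261.] [649. 263.  15.] [696. 310. 131.]
obj [161. 328.] [444. 384.  15.] [728. 400.  93.]
obj [246. 310.] [416. 189.  16.] [489. 261.  64.]
```

View pics/crop.png

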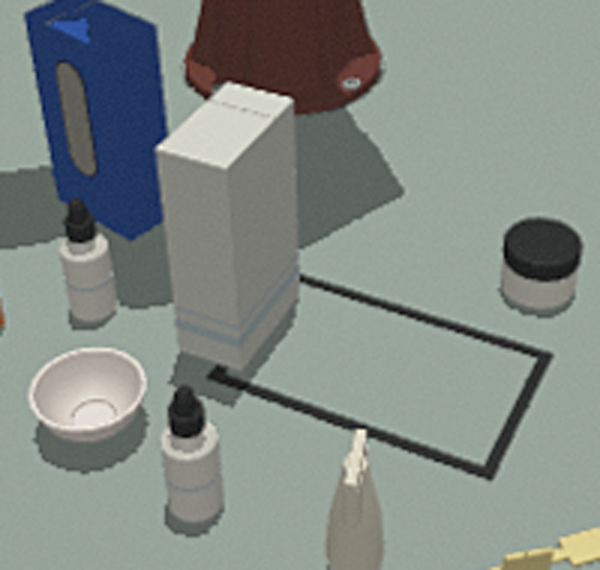

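The crop shows the plain pale carton at the outline's near end. Its slot is on the hidden left face. Measured in the outline's frame, it is about 2 mm off the centreline and turned less than 1°. A straight topple should therefore land centred, so I'll push with half-open fingers across its width.

```bash
cat >> h.py <<'E'
from scipy.spatial.transform import Rotation as Ro
a=np.deg2rad(59.4); d=np.array([np.cos(a),np.sin(a),0]); n=np.array([-d[1],d[0],0]); C=np.array([480.3,-63.2,0]); PL=np.array([551,59,0])
def quat(s=1):
    y=s*n; z=np.array([0,0,-1.]); return Ro.from_matrix(np.c_[np.cross(y,z),y,z]).as_quat()
E
python3 - <<'E'
from h import *
p=C-d*80
for s in(1,-1):
    q=ik(p+[0,0,440],quat(s)); print(s,q)
s=min((1,-1),key=lambda s:9 if ik(p+[0,0,440],quat(s)) is None else abs(ik(p+[0,0,440],quat(s))[5]))
Q=quat(s)
movel([187,-490,450]); command_gripper(50)
reach(p+[0,0,450],Q); movel(p+[0,0,362],v=120)
f0=np.array(get_obs()['wrist_force'])
cam('side','pre.png')
for k in range(1,23):
    movel(p+d*5*k+[0,0,362],v=40)
    o=get_obs(); print(5*k,(np.array(o['wrist_force'])-f0).round(1),round(o['time_s'],1))
    if k>=6:
        c=cam('scene'); P=cloud(c)[150:260,215:280]; zz=np.nanmax(np.where(c['pixels'][150:260,215:280].min(-1)>120,P[...,2],np.nan))
        if k==22: break
c=cam('scene','s1.png')
E
```

```text
1 [-0.45134985  0.14594934 -0.24681974  1.17802725  0.         -1.48807542]
-1 [-0.45134985  0.14594934 -0.24681974  1.17802725  0.          1.65351723]
5 [ 0.3  0.5 -0.8] 4.8
10 [ 0.8 -0.6 -1.4] 5.0
15 [ 0.3  0.  -0.8] 5.3
20 [ 0.9 -0.8 -1.1] 5.6
25 [ 0.6  0.1 -0.7] 5.9
30 [ 1.  -1.3 -1.7] 6.2
35 [ 0.6 -0.9 -0.5] 6.5
40 [ 0.  -0.3 -1.2] 6.8
45 [ 0.1  0.5 -0. ] 7.1
50 [ 1.1 -0.6 -0.8] 7.5
55 [ 0.9 -0.7 -1.3] 7.8
60 [ 0.3 -0.4 -0.9] 8.1
65 [ 0.4 -0.8 -1. ] 8.4
70 [ 0.4  0.  -0.8] 8.8
75 [ 0.1 -0.6 -0.9] 9.1
80 [0.4 0.4 0.2] 9.4
85 [-0.  -0.2 -1.3] 9.7
90 [ 0.5  0.  -0.4] 10.1
95 [-0.   1.8 -1.3] 10.4
100 [-0.7 -0.7 -0.3] 10.7
105 [-0.3 -0.2 -0.1] 11.0
110 [-0.1  0.2 -1.3] 11.3
```

View pics/s1.png

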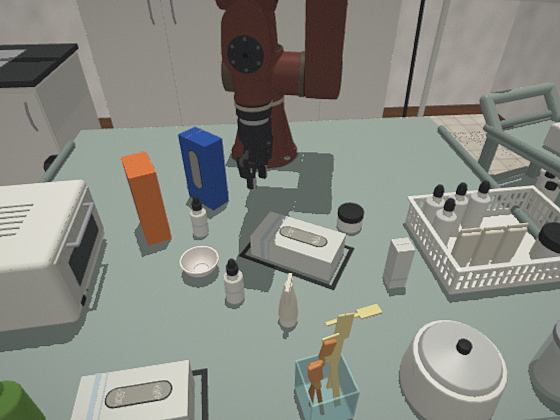

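The carton has toppled and lies on the outline with its slot on top at (303,236). The other things look unmoved. I'll retreat and measure.

```bash
cat > m.py <<'E'
from h import *
def meas():
  out=[]
  for nme in('scene','side'):
    c=cam(nme,nme+'_m.png'); Q=cloud(c)
    m=(abs(Q[...,2]-65)<7)&(np.linalg.norm(Q[...,:2]-PL[:2],axis=-1)<150)
    k,l,st,_=cv2.connectedComponentsWithStats(m.astype(np.uint8)); i=1+st[1:,4].argmax(); v,u=np.nonzero((l==i))
    X=Q[l==i]; X=np.array([ray(c,x,y,65) for x,y in zip(u,v)])[:,:2].astype(np.float32)
    R=cv2.minAreaRect(X); e=np.array([*R[0],0])-PL
    print(nme,R,'along',e@d,'across',e@n)
E
python3 - <<'E'
from m import *
o=get_obs(); p=np.array(o['ee_pos']); movel(p+[0,0,90]); reach((C-d*80)+[-80,-60,470],o['orientation'])
meas(); print(get_obs()['time_s'])
b=cv2.imread('pics/side_m.png')[170:310,190:370]; cv2.imwrite('pics/c2.png',cv2.resize(b,None,fx=4,fy=4,interpolation=cv2.INTER_CUBIC))
E
```

```text
scene ((555.4122314453125, 60.55906677246094), (221.6791534423828, 125.36300659179688), 59.89656066894531) along 3.5879628355027062 across -3.0041634807459427
side ((552.2283325195312, 63.332366943359375), (221.19839477539062, 123.57335662841797), 59.926490783691406) along 4.3543224293064355 across 1.1480767797015763
13.1417
```

View pics/c2.png

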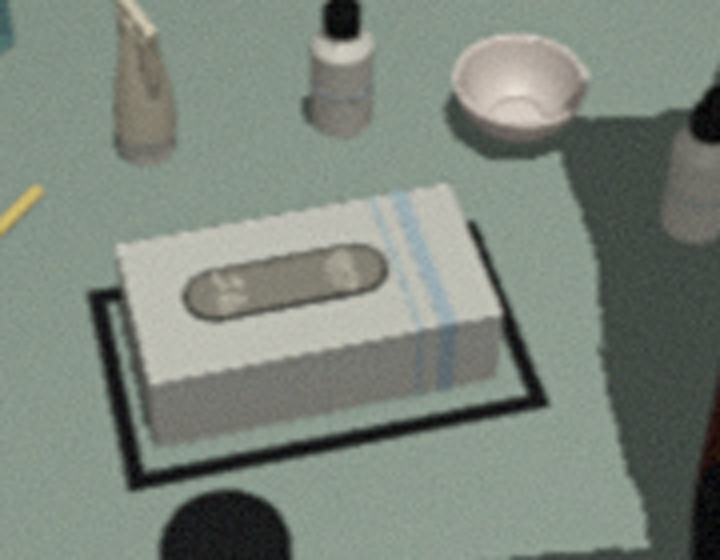

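The close crop shows the carton flat with its slot up and tape visible around it. It is about 4 mm off along the outline, about 3 mm across at most, and about 0.5° crooked, against margins of about 12 mm. No nudge is needed.

```bash
python3 -c "
from workcell import *
print(job_done())"
```

```text
the job is handed in; nothing more can be done
None
```

The glove carton toppled cleanly onto its outline and lies flat inside the tape with the slot on top; the other things look unmoved, and I handed the job in at about 13 s.

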